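# Find the tired spring contact in the test jig and reject it

## Robot

A 6-joint arm with a two-finger parallel gripper is mounted at the origin on the work surface; the furniture and walls round the work are solid. World frame = base frame: x ahead of the robot, y to its left, z up, the work surface at z = 0. Lengths are in m, angles in rad, forces in N, time in s.
With the tool pointing down it reaches from about 0.375 to 0.9 m from the base axis. Payload 3.1 kg.
Tool frame: the origin (TCP) lies at the centre of the arm's flange, where the gripper is bolted on; the fingertips stand 173 mm ahead of it and the grasp point (between the pads) lies 155 mm ahead of it; z points along the fingers, y is the line along which they close (so a half turn about z gives the same grasp; the last joint's range is limited). The gripper opens to 85 mm and grips with 20 to 120 N. Pads are 22 mm wide; open, the fingers measure 114 mm over their backs; the gripper's body (76 mm by 85 mm) begins 54 mm behind the grasp point. The pads swing forward as they close: fully open they stand 13 mm farther back than shut.
Start: joints at [-1.423, 0.527, 1.433, -0, 1.181, -0.178], TCP at [0.2, -0.592, 0.405] pointing down, gripper open.
Joint ranges: [-3.08, 3.08], [-0.75, 2.2], [0.22, 2.44], [-1.43, 4.57], [0, 2.65], [-2.85, 2.85]. Speed limits (rad/s): [2.79, 2.79, 3.14, 3.14, 3.14, 3.14].

## Interface

Orientations are given as a unit quaternion [x, y, z, w].
In Python, from station import bot gives the robot as it stands.
- The arm moves only by the tool servo_tool, never from a script. Its argument "moves" is a list of rows, each an object of numbers: "tx", "ty", "tz": the shift along the tool's x, y, z in mm; "yaw": the turn about the tool's z in rad. A call has 1 to 12 rows; each row shifts and turns the commanded pose from where the row before left it, along the tool's axes as they then stand; what a row does not reach is not made up. A row lasts 1/12 s, in which the tool goes at most 41.7 mm and 7.16 degrees, less where a joint would pass 70% of its speed; a pose out of reach is approached as far as the arm can. A call is refused whole if a number of a shift passes 41.7 or a number of a turn 0.125, either way. A call with a gripper value outside its range is refused whole. "claw" is the opening, from 0 (shut) to 1 (fully open), set as the call begins (left out, the last holds). The fingers move at their own pace and stop on an object; "force" is the grip in N (left out, the last holds). Time passes only in rows, so rows that do not move let the fingers close. It gives the time, the measured TCP pose, the force, the opening and the grip force at its end, in the units of the state.
- bot.sense(): the state, without advancing time (a new reading comes with each control period).
- bot.camera(name): name is "side" or "top"; returns (picture, depth): 420x560x3 uint8, red, green, blue; 420x560 float32, m along the optical axis (not along the pixel's ray), 0 where there is no reading.
- bot.calibration(name): a dict with "fx", "fy", "cx", "cy" (pixels), "view" (4x4, takes a point from world to camera coordinates). Camera axes: x right, y up, looking along -z (the intrinsics and any distortion apply to the point x, -y, -z); pixel columns grow to the right and rows downward; lengths in m; the calibration is good to about 2 mm. A picture is of the moment at which its call begins. calibration takes no time and is no camera call.
- bot.job_done(): hands the job in; it is judged then, once.
The state is a dict: "clock": time; "q": joint angles; "qd": joint speeds; "joint_efforts": joint torques, N m; "tcp_pos": TCP position; "orientation": TCP orientation; "wrist_force": force on the tool from outside, world axes, zero at the start; "wrist_torque": the same for the moment, N m; "opening": finger opening in m; "finger_force": force on a finger pad.
Only numpy, scipy, OpenCV 4.12 (cv2) and the standard library are available. Lean on these libraries where they do the work, as an engineer would, in place of code of your own. Each camera call takes 0.05 s, during which the arm holds its last target. There are 200 camera calls.

## Task

Test the three copper spring contacts in the jig one after another, beginning at the blue-dot end of the row: with the gripper, press the bar on each free tip down until it rests on its stop, hold it there for a moment and feel how much force it takes, never loading a leaf with more than 15 N. One is tired and needs only about half the force of the others: take that contact out by its white clamp block and set it down upright in the red tray, without dropping it. Leave the other two seated in the jig and do not push the canister or the objective aside.

Things in the scene. Friction and masses are not known exactly. Their poses are not given: they have to be found in the camera images.
- jig: Flat aluminium test jig fixed to the bench, 86 x 162 x 14 mm, with three parallel open-topped channels (floor 8 mm above the bench, side walls to 14 mm) side by side along its y at y = +50, 0 and -50 mm. Origin: centre of its underside. The blue dot, 12 mm, is on its +y end at y = +71 mm, the end on the robot's left.
- tray: Empty red open tray fixed to the bench behind a lamp supply box (x 0.30 to 0.54, y 0 to 0.20, 0.21 m high) and a low chest (0.13 m); monitors 0.57 m high stand left (y over 0.33) and right (y under -0.16): come in over the box. Tray 100 (its x) x 110 (its y) mm outside, 18 mm high, walls and floor 4 mm thick. Origin: centre of its underside; its floor is 4 mm above the bench.
- canister: Loose cream lens canister with screw lid, 41 mm across, 50 mm high, upright, a bystander. Origin: centre of its underside.
- objective: Loose white microscope objective with a yellow ring, 28 mm across, 44 mm high, upright, a bystander. Origin: centre of its underside.
- holder_a: One of three alike loose contact holders (120 g), one per jig channel (1.5 mm side play), order varies. Black base 66 (x) x 18 (y) x 8 mm; white clamp block from x = +13 to +31 mm, 18 mm wide in y, rises to z = 42 mm: grasp it across y, above z = 8 mm. Origin: centre of the base's underside; axes at the start as the jig's. Its leaf runs from the block towards -x.
- leaf_a: The copper leaf of holder_a, a cantilever 43 mm long, 9 mm wide. Origin: its clamped root, at x = +13, z = 23.5 mm in the holder; it runs along its own -x to the free tip and bends down about the root when pressed there.
- tip_a (a point): Top middle of the brass cross bar (14 mm along y) on the free tip of leaf_a: at x = -25, z = 30.5 mm in the holder when free (38.5 mm above the bench), 0.3 mm lower on the tired one. Pressed, it goes down about 7.7 mm to a rubber stop, where the force begins to climb over ten times faster. At the stop a good leaf needs 6 to 7 N, a tired one about 3 N.
- holder_b: One of three alike loose contact holders (120 g), one per jig channel (1.5 mm side play), order varies. Black base 66 (x) x 18 (y) x 8 mm; white clamp block from x = +13 to +31 mm, 18 mm wide in y, rises to z = 42 mm: grasp it across y, above z = 8 mm. Origin: centre of the base's underside; axes at the start as the jig's. Its leaf runs from the block towards -x.
- leaf_b: The copper leaf of holder_b, a cantilever 43 mm long, 9 mm wide. Origin: its clamped root, at x = +13, z = 23.5 mm in the holder; it runs along its own -x to the free tip and bends down about the root when pressed there.
- tip_b (a point): Top middle of the brass cross bar (14 mm along y) on the free tip of leaf_b: at x = -25, z = 30.5 mm in the holder when free (38.5 mm above the bench), 0.3 mm lower on the tired one. Pressed, it goes down about 7.7 mm to a rubber stop, where the force begins to climb over ten times faster. At the stop a good leaf needs 6 to 7 N, a tired one about 3 N.
- holder_c: One of three alike loose contact holders (120 g), one per jig channel (1.5 mm side play), order varies. Black base 66 (x) x 18 (y) x 8 mm; white clamp block from x = +13 to +31 mm, 18 mm wide in y, rises to z = 42 mm: grasp it across y, above z = 8 mm. Origin: centre of the base's underside; axes at the start as the jig's. Its leaf runs from the block towards -x.
- leaf_c: The copper leaf of holder_c, a cantilever 43 mm long, 9 mm wide. Origin: its clamped root, at x = +13, z = 23.5 mm in the holder; it runs along its own -x to the free tip and bends down about the root when pressed there.
- tip_c (a point): Top middle of the brass cross bar (14 mm along y) on the free tip of leaf_c: at x = -25, z = 30.5 mm in the holder when free (38.5 mm above the bench), 0.3 mm lower on the tired one. Pressed, it goes down about 7.7 mm to a rubber stop, where the force begins to climb over ten times faster. At the stop a good leaf needs 6 to 7 N, a tired one about 3 N.

How it is judged:
On the way, in this order (a step that is already met when the one before it is completed fails the run):
1. the first contact from the blue-dot end is pressed down to its stop and held there (((y of holder_a in the frame of jig above 0.026 m and z of tip_a in the frame of holder_a below 0.0233 m and distance of holder_a from where it was at the start of the episode below 0.008 m) or (y of holder_b in the frame of jig above 0.026 m and z of tip_b in the frame of holder_b below 0.0233 m and distance of holder_b from where it was at the start of the episode below 0.008 m) or (y of holder_c in the frame of jig above 0.026 m and z of tip_c in the frame of holder_c below 0.0233 m and distance of holder_c from where it was at the start of the episode below 0.008 m))), for 0.3 s.
2. the second contact from the blue-dot end is pressed down to its stop and held there (((y of holder_a in the frame of jig between -0.026 and 0.026 m and z of tip_a in the frame of holder_a below 0.0233 m and distance of holder_a from where it was at the start of the episode below 0.008 m) or (y of holder_b in the frame of jig between -0.026 and 0.026 m and z of tip_b in the frame of holder_b below 0.0233 m and distance of holder_b from where it was at the start of the episode below 0.008 m) or (y of holder_c in the frame of jig between -0.026 and 0.026 m and z of tip_c in the frame of holder_c below 0.0233 m and distance of holder_c from where it was at the start of the episode below 0.008 m))), for 0.3 s.
3. the third contact from the blue-dot end is pressed down to its stop and held there (((y of holder_a in the frame of jig below -0.026 m and z of tip_a in the frame of holder_a below 0.0233 m and distance of holder_a from where it was at the start of the episode below 0.008 m) or (y of holder_b in the frame of jig below -0.026 m and z of tip_b in the frame of holder_b below 0.0233 m and distance of holder_b from where it was at the start of the episode below 0.008 m) or (y of holder_c in the frame of jig below -0.026 m and z of tip_c in the frame of holder_c below 0.0233 m and distance of holder_c from where it was at the start of the episode below 0.008 m))), for 0.3 s.
At the end, for the whole second after the job is handed in: The tired contact (half the force; its tip also rests 0.3 mm lower, too little to see) stands in the red tray, centre within its walls, under 5 mm above its floor, tilt under 0.12 rad, at rest; the other two are within 6 mm of their starts, tilt under 0.05 rad (((x of holder_a in the frame of tray between -0.046 and 0.046 m and y of holder_a in the frame of tray between -0.051 and 0.051 m and z of holder_a in the frame of tray below 0.009 m and angle between holder_a's own z axis and vertical below 0.12 rad and linear speed of holder_a below 0.02 m/s and z of tip_a in the frame of holder_a below 0.03035 m and distance of each of holder_b, holder_c from where it was at the start of the episode below 0.006 m and angle between each of holder_b, holder_c's own z axis and vertical below 0.05 rad) or (x of holder_b in the frame of tray between -0.046 and 0.046 m and y of holder_b in the frame of tray between -0.051 and 0.051 m and z of holder_b in the frame of tray below 0.009 m and angle between holder_b's own z axis and vertical below 0.12 rad and linear speed of holder_b below 0.02 m/s and z of tip_b in the frame of holder_b below 0.03035 m and distance of each of holder_a, holder_c from where it was at the start of the episode below 0.006 m and angle between each of holder_a, holder_c's own z axis and vertical below 0.05 rad) or (x of holder_c in the frame of tray between -0.046 and 0.046 m and y of holder_c in the frame of tray between -0.051 and 0.051 m and z of holder_c in the frame of tray below 0.009 m and angle between holder_c's own z axis and vertical below 0.12 rad and linear speed of holder_c below 0.02 m/s and z of tip_c in the frame of holder_c below 0.03035 m and distance of each of holder_a, holder_b from where it was at the start of the episode below 0.006 m and angle between each of holder_a, holder_b's own z axis and vertical below 0.05 rad))); the robot touches nothing.
It fails at once if a leaf is loaded with more than 15 N (contact force between anything else and leaf_a above 15 N or contact force between anything else and leaf_b above 15 N or contact force between anything else and leaf_c above 15 N).
It fails at once if a holder is dropped or thrown (moves faster than 0.5 m/s untouched by the robot) ((linear speed of holder_a above 0.5 m/s and contact force between each of the arm, the fingers and holder_a below 0.05 N) or (linear speed of holder_b above 0.5 m/s and contact force between each of the arm, the fingers and holder_b below 0.05 N) or (linear speed of holder_c above 0.5 m/s and contact force between each of the arm, the fingers and holder_c below 0.05 N)).
It fails at once if the canister or the objective is pushed more than 20 mm (distance of any of canister, objective from where it was at the start of the episode above 0.02 m).
It also fails if it takes over 69 s, if anything falls off the work surface, if the arm or the gripper's body presses on something with over 40 N, if the wrist force passes 120 N, or if a joint passes its speed limit or range.

## Working session

There is one attempt and no reset: what is moved stays moved. The work goes in short steps, Python scripts to look and compute and a tool call to move; the robot and the scene stay as the last step left them, time stands still between calls to the robot, and variables do not carry over. Pictures are saved under pics/ and viewed, at most 10 in all, crops included, and the job is handed in when it is done.

Besides the shell and the picture viewer there is one more tool, called after "Emit:" by a JSON object that holds its "method" and its "body". servo_tool: Moves the arm, as the interface text tells. Its arguments: {"type":"object","properties":{"moves":{"type":"array","items":{"type":"object","properties":{"tx":{"type":"number"},"ty":{"type":"number"},"tz":{"type":"number"},"yaw":{"type":"number"}}}},"claw":{"type":"number"},"force":{"type":"number"}},"required":["moves"]}

```bash
mkdir -p pics; ls
python3 - <<'E'
from station import bot
import cv2,numpy as np
s=bot.sense(); print(s)
for n in("side","top"):
    p,d=bot.camera(n); np.savez(f"{n}0.npz",p=p,d=d); cv2.imwrite(f"pics/{n}0.png",p[:,:,::-1])
    c=bot.calibration(n); print(n,{k:np.round(v,4).tolist() if k=="view" else v for k,v in c.items()})
E
```

```text
pics
{'clock': 0.0, 'q': array([-1.42352660e+00,  5.28478947e-01,  1.43391505e+00, -3.61566714e-05,
        1.18139695e+00, -1.78470488e-01]), 'qd': array([-0.00079747, -0.0009652 , -0.00128132,  0.00177638,  0.00046191,
        0.0010795 ]), 'joint_efforts': array([ 1.49822590e-03, -4.42344189e+01, -1.78025705e+01, -8.66866344e-05,
        8.29384342e-03,  5.27249540e-06]), 'tcp_pos': array([ 0.19999583, -0.59176967,  0.4037213 ]), 'orientation': array([ 9.86764245e-01,  1.62157687e-01,  4.31041858e-07, -1.09927267e-03]), 'wrist_force': array([-0.82905793,  0.21496839,  0.6251251 ]), 'wrist_torque': array([-0.04270874, -0.01337075,  0.01860094]), 'finger_force': 0.0, 'opening': 0.08532668034091667}
side {'fx': 449.45621533404193, 'fy': 449.45621533404193, 'cx': 281.0877884373721, 'cy': 213.43836500152176, 'view': [[-0.8894, -0.4569, -0.0138, 0.5354], [0.1541, -0.328, 0.932, -0.1176], [-0.4303, 0.8268, 0.3621, -0.799], [0.0, 0.0, 0.0, 1.0]]}
top {'fx': 402.6409436633345, 'fy': 402.6409436633345, 'cx': 275.44397632235666, 'cy': 211.44281664794337, 'view': [[0.0259, -0.9996, 0.0081, 0.0702], [0.9829, 0.0269, 0.1821, -0.553], [-0.1822, 0.0032, 0.9833, -0.8376], [0.0, 0.0, 0.0, 1.0]]}
```

View pics/side0.png

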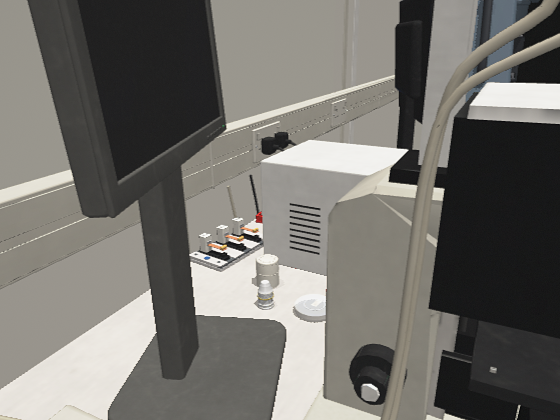

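View pics/top0.png

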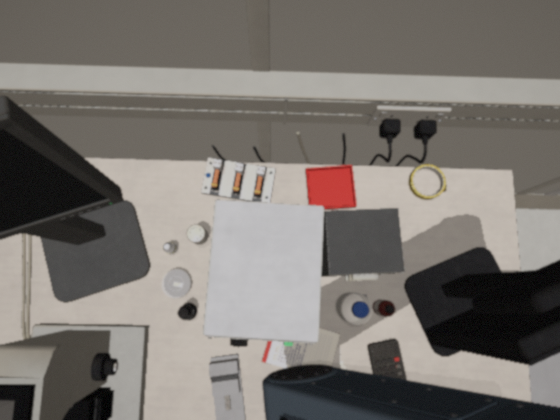

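The side view shows the jig with its three contacts at about (228,243), the blue dot at (207,258), the canister at (267,270) and the objective at (265,295). The top view shows the jig at (239,181) with the dot end at (208,177), the red tray at (331,187), the box at (265,270), the canister at (197,234) and the objective at (169,247).

```bash
cat > h.py <<'E'
import numpy as np,cv2
from station import bot
def load(n,k=0):
    z=np.load(f"{n}{k}.npz"); return z['p'],z['d'],bot.calibration(n)
def world(c,u,v,d):
    u,v,d=map(np.asarray,(u,v,d)); V=np.array(c['view'])
    P=np.stack([(u-c['cx'])/c['fx']*d,-(v-c['cy'])/c['fy']*d,-d],-1)
    return (P-V[:3,3])@V[:3,:3]
def ray(c,u,v,z):
    V=np.array(c['view']); o=-V[:3,3]@V[:3,:3]; r=world(c,u,v,np.ones_like(np.asarray(u,float)))-o
    return o+r*((z-o[2])/r[...,2])[...,None]
def cloud(c,d):
    v,u=np.mgrid[:420,:560]; return world(c,u,v,d)
E
python3 - <<'E'
from h import *
p,d,c=load("top"); W=cloud(c,d); hsv=cv2.cvtColor(p,cv2.COLOR_RGB2HSV)
print("bench z",W[300,150],W[380,180])
# red tray
m=((hsv[...,0]<8)|(hsv[...,0]>172))&(hsv[...,1]>150)&(hsv[...,2]>80)
m[:150]=0;m[220:]=0
n,l,st,ce=cv2.connectedComponentsWithStats(m.astype(np.uint8))
i=1+st[1:,4].argmax(); print("tray",st[i],ce[i]); ct=cv2.findContours((l==i).astype(np.uint8),0,2)[0][0]
b=cv2.boxPoints(cv2.minAreaRect(ct)); print(b); q=ray(c,b[:,0],b[:,1],0.018); print(q,q.mean(0)); print("floor z",W[187,331])
# jig blob
m=(hsv[...,2]>0); 
z=W[...,2]; 
j=(abs(W[...,0]-0.64)<0.12)&(abs(W[...,1]-.15)<0.15)&(z>.006)&(d>0)
cv2.imwrite("pics/topcrop.png",cv2.resize(p[145:260,140:365,::-1],None,fx=3.5,fy=3.5,interpolation=cv2.INTER_CUBIC))
# height map coarse 5cm cells
g=W[d>0]; 
print("heightmap rows x .85->-.05, cols y .5->-.7")
for x in np.arange(.9,-.1,-.05):
    print(f"{x:.2f}"," ".join(f"{(s[:,2].max()*100 if len(s) else -1):3.0f}" for y in np.arange(.45,-.7,-.05) for s in [g[(abs(g[:,0]-x)<.025)&(abs(g[:,1]-y)<.025)]]))
E
```

```text
bench z [ 0.3512679   0.36035393 -0.00119948] [ 0.18414354  0.28156286 -0.0007417 ]
tray [ 306  165   49   44 1783] [330.90128996 186.58777342]
[[305.49042 169.15894]
 [350.77808 164.39182]
 [355.13422 205.77536]
 [309.84656 210.54248]]
[[ 0.65927511  0.01731552  0.018     ]
 [ 0.67385487 -0.08862954  0.018     ]
 [ 0.57524943 -0.09783618  0.018     ]
 [ 0.56125378  0.00612857  0.018     ]] [ 0.6174083  -0.04075541  0.018     ]
floor z [ 0.62177506 -0.044413    0.00339412]
heightmap rows x .85->-.05, cols y .5->-.7
0.90  -1  -1  -1  -1  -1  -1  -1  -1  -1  -1  -1  -1  -1  -1  -1  -1  -1  -1  -1  -1  -1  -1  -1
0.85  -1  -1  -1  -1  -1  -1  -1  -1  -1  -1  -1  -1  -1  -1  -1  -1  -1  -1  -1  -1  -1  -1  -1
0.80  39  39  39  40  40  40  41  41  41  41  41  41  42  42  42  42  39  32  25  -4  -4  -4  -4
0.75  22  21  21  21  21  21  21  21  21  21  21  21  21  21  21  21  21  21  21  17  10  -1  -1
0.70   1   0   0   0   2   2   0   0   9   2   9  17  17  17  17   2   0   0   0  -0  -1  -1  -1
0.65   1   1   1   1   5   5   5   5   1   2   2   2  15  14  11   2   1   0   0   0  -1  -1  
[... 662 characters left out ...]
 -1  -1  -1  -1  -1
0.25  31  29   5   1   1   6   5  33  42  50  53   1   2   1   2   2   0   0   0   0  -1 -11 -11
0.20  34  30   5   1   1   6   6  33  37  -1   1   0   2   1   0   0   1   0   1   0 -11 -10  -1
0.15  17  24   5   1   1   5   5   1  -1  -1  -1  -1  -1  -1  -1  -1   0   0   0   0 -10 -11  -1
0.10  -1   5   5   1   1   2   2   1  -1  -1  -1  -1  -1  -1  -1  -1  -1  -1  -1  -1  -1 -11  -1
0.05  -1  -1  -1  -1  -1  -1  -1  -1  -1  -1  -1  -1  -1  -1  -1  -1  -1  -1  -1  -1  -1  -1  -1
-0.00  -1  -1  -1  -1  -1  -1  -1  -1  -1  -1  -1  -1  -1  -1  -1  -1  -1  -1  -1  -1  -1  -1  -1
-0.05  -1  -1  -1  -1  -1  -1  -1  -1  -1  -1  -1  -1  -1  -1  -1  -1  -1  -1  -1  -1  -1  -1  -1
```

View pics/topcrop.png

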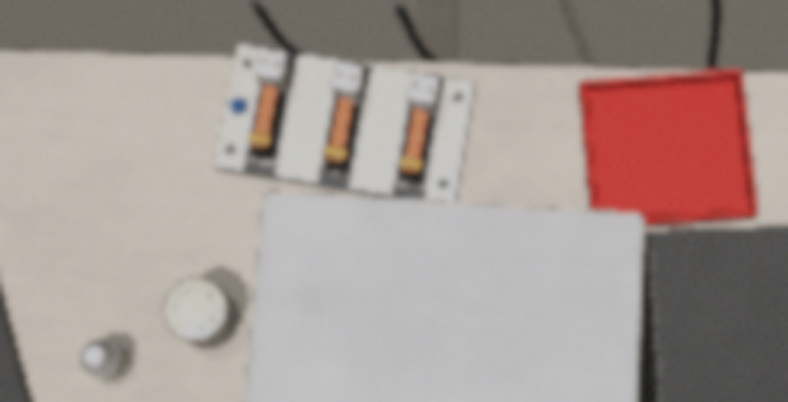

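The crop shows the brass bars at about (262,146), (337,157) and (412,168). The white blocks are on the far (+x) side, at (268,65), (347,75) and (422,87). The blue dot is at (239,105), and the tray spans (582..755, 70..222). Next I measure the jig frame and the obstacles.

Run:
```python
from h import *
p,d,c=load("top"); W=cloud(c,d); hsv=cv2.cvtColor(p,cv2.COLOR_RGB2HSV)
for u,v in [(500,290),(530,255),(470,335),(450,300),(540,350),(400,400),(300,390),(500,400),(275,380),(380,375),(60,170),(110,185)]: print((u,v),p[v,u],W[v,u].round(3))
# blue dot, copper leaves
sub=np.zeros(d.shape,bool); sub[150:205,195:280]=1
def blobs(m,mn=3):
    n,l,st,ce=cv2.connectedComponentsWithStats(m.astype(np.uint8)); return [(st[i],ce[i],l==i) for i in range(1,n) if st[i,4]>=mn]
H,S,V=[hsv[...,i].astype(int) for i in range(3)]
for s,ce,_ in blobs(sub&(H>95)&(H<130)&(S>80)): print("blue",s,ce,ray(c,*ce,.014))
for s,ce,m in blobs(sub&(H>=4)&(H<26)&(S>130)&(V>90),20):
    ys,xs=np.nonzero(m); q=W[m]; print("leaf",s,ce,"ray",ray(c,*ce,.036).round(4),"depth z",q[:,2].round(3).min(),q[:,2].max().round(3))
    f=cv2.fitLine(np.c_[xs,ys].astype(np.float32),2,0,.01,.01).ravel(); a=ray(c,f[2],f[3],.034); b=ray(c,f[2]+f[0]*10,f[3]+f[1]*10,.034); print("  dir",np.arctan2(*(b-a)[[1,0]]))
    lo=ray(c,np.array([xs[ys>=ys.max()-1].mean()]),np.array([ys.max()-1.]),.0385); print("  bar",lo.round(4))
# clamp tops: z>0.044
m=sub&(W[...,2]>.042)&(W[...,0]>.6)&(W[...,0]<.72)
for s,ce,mm in blobs(m,8): 
    print("top blob",s,ce,ray(c,*ce,.05).round(4),W[mm].mean(0).round(4))
# jig outline: higher than 8mm, or bright
m=sub&(W[...,2]>.009)&(W[...,2]<.06)&(W[...,0]<.715); m=max(blobs(m,100),key=lambda t:t[0][4])[2]
q=W[m]; r=cv2.minAreaRect(q[:,:2].astype(np.float32)*1000); print("jig rect",r)
# canister, objective
for nm,(u0,u1,v0,v1) in dict(can=(180,215,215,252),obj=(158,182,236,258)).items():
    k=np.zeros_like(sub);k[v0:v1,u0:u1]=1;k&=W[...,2]>.02;q=W[k];print(nm,q.min(0).round(3),q.max(0).round(3),np.median(q,0).round(3))
```

```text
(500, 290) [13 15 12] [ 0.392 -0.247  0.324]
(530, 255) [174 171 166] [ 0.549 -1.021 -0.811]
(470, 335) [19 16 18] [ 0.334 -0.167  0.389]
(450, 300) [32 33 33] [ 0.369 -0.307  0.013]
(540, 350) [33 32 34] [ 0.333 -0.185  0.5  ]
(400, 400) [24 28 30] [ 0.275 -0.049  0.474]
(300, 390) [32 36 40] [0.258 0.048 0.368]
(500, 400) [29 32 38] [ 0.285 -0.138  0.505]
(275, 380) [34 39 42] [0.256 0.08  0.308]
(380, 375) [33 37 36] [ 0.274 -0.062  0.348]
(60, 170) [17 18 13] [0.523 0.354 0.442]
(110, 185) [31 30 28] [0.531 0.333 0.339]
blue [207 174   3   3   6] [207.83333333 174.83333333] [0.64028525 0.24480817 0.014     ]
leaf [214 172   5  16  43] [216.23255814 179.81395349] ray [0.6231 0.2213 0.036 ] depth z 0.014 0.039
  dir -0.10965987693237843
  bar [[0.6079 0.2229 0.0385]]
leaf [235 175   6  16  35] [237.94285714 182.28571429] ray [0.6186 0.1718 0.036 ] depth z 0.016 0.04
  dir -0.11999518881258055
  bar [[0.6024 0.1707 0.0385]]
leaf [256 179   6  16  38] [259.18421053 186.28947368] ray [0.6106 0.1233 0.036 ] depth z 0.016 0.041
  dir -0.14301660730933863
  bar [[0.5944 0.1267 0.0385]]
top blob [213 159   9  10  69] [216.91304348 163.30434783] [0.6578 0.2197 0.05  ] [0.6577 0.2196 0.0503]
top blob [235 163   9   9  70] [238.85714286 167.01428571] [0.6505 0.1699 0.05  ] [0.6503 0.1698 0.0506]
top blob [256 166   9  10  71] [260.32394366 170.38028169] [0.644  0.1214 0.05  ] [0.644  0.1214 0.0499]
jig rect ((629.9437255859375, 173.6683349609375), (161.86936950683594, 86.8144760131836), 82.23161315917969)
can [0.389 0.088 0.021] [0.518 0.277 0.924] [0.493 0.249 0.052]
obj [0.389 0.088 0.02 ] [0.479 0.332 0.924] [0.467 0.317 0.036]
```

Emit:
{"method": "servo_tool", "body": {"moves": [{"tz": -20}, {"tz": -40}, {"tz": -40}, {"tz": -40}, {"tz": -40}, {"tz": -40}, {"tz": -40}, {"tz": -40}, {"tz": -40}, {"tz": -35}, {}, {}], "claw": 0, "force": 40}}

```text
schema error: expected keys tx, ty, tz, yaw
```

Run:
```python
from h import *
s=bot.sense(); print(s['clock'],s['q'].round(3),s['tcp_pos'],s['wrist_force'],s['opening'])
d0=load("top")[1]; p,d=bot.camera("top"); c=bot.calibration("top"); np.savez("top1.npz",p=p,d=d)
ch=(abs(d-d0)>.01); print("changed px",ch.sum()); 
for u,v in [(400,400),(300,390),(500,400),(275,380),(540,350)]: print((u,v),world(c,u,v,d[v,u]).round(3))
p,d,c=load("side"); W=cloud(c,d)[d>0]
print("side heightmap")
for x in np.arange(.6,-.1,-.05):
    print(f"{x:.2f}"," ".join(f"{(q[:,2].max()*100 if len(q) else -1):3.0f}" for y in np.arange(.45,-.7,-.05) for q in [W[(abs(W[:,0]-x)<.025)&(abs(W[:,1]-y)<.025)]]))
```

```text
0.1 [-1.424  0.528  1.434 -0.     1.181 -0.179] [ 0.20001148 -0.59179838  0.40382037] [-0.11282672 -0.19341414 -0.64814466] 0.08530194805823473
changed px 2278
(400, 400) [ 0.275 -0.05   0.473]
(300, 390) [0.257 0.048 0.367]
(500, 400) [ 0.285 -0.138  0.505]
(275, 380) [0.256 0.08  0.308]
(540, 350) [ 0.333 -0.184  0.501]
side heightmap
0.60   0   0   0   0   4   4   4   4   0  -1  -1  -1  -1  -1  -1  -1  -1  -1  -1  -1  -1  -1  -1
0.55   1   1  45   0   0  21  21  21  21  21  -1  -1  -1  -1  -1  -1  -1  -1  -1  -1  -1  -1  -1
0.50  45  45  45   5   5  21  21  21  21  21  -1  -1  -1  -1  -1  -1  -1  -1  50  -1  -1  -1  -1
0.45  39   1   4   5   0  21  21  21  21  21  -1  -1  -1  -1  -1  44  49  50  50  26  -1  -1  -1
0.40   1   1   2   2   2  21  21  21  21  21  -1  -1  -1  43  48  49  49  -1  -1  -1  -1  -1  -1
0.35   1   0   2   2  -1  21  21  21  21  21  -1  -1  48  48  48  26  -1  -1  -1  -1  -1  -1  -1
0.30  27  27  -1  -1  -1  -1  21  21  21  21  -1  -1  -1  -1  -1  -1  -1  -1  -1  -1  -1  -1  -1
0.25  31  29  -1  -1  -1  -1  -1  32  41  46  -1  -1  -1  -1  -1  -1  -1  -1  -1  -1  -1  -1  -1
0.20  43  -1  -1  -1  -1  -1  -1  33  44  46  -1  -1  -1  -1  -1  -1  -1  -1  -1  33  49  -1  -1
0.15  16  -1  -1  -1  -1  -1  -1  -1  39  43  -1  -1  -1  -1  -1  -1  -1  -1  -1  33  49  49  -1
0.10   5  -1  -1  -1  -1  -1  -1  -1  -1  -1  -1  -1  -1  -1  -1  -1  -1  -1  -1  -1  -1  -1  -1
0.05  -1  -1  -1  -1  -1  -1  -1  -1  -1  -1  -1  -1  -1  -1  -1  -1  -1  -1  -1  -1  -1  -1  -1
-0.00  -1  -1  -1  -1  -1  -1  -1  -1  -1  -1  -1  -1  -1  -1  -1  -1  -1  -1  -1  -1  -1  -1  -1
-0.05  -1  -1  -1  -1  -1  -1  -1  -1  -1  -1  -1  -1  -1  -1  -1  -1  -1  -1  -1  -1  -1  -1  -1
```

Emit:
{"method": "servo_tool", "body": {"moves": [{"tx": 0, "ty": 0, "tz": -20, "yaw": 0}, {"tx": 0, "ty": 0, "tz": -40, "yaw": 0}, {"tx": 0, "ty": 0, "tz": -40, "yaw": 0}, {"tx": 0, "ty": 0, "tz": -40, "yaw": 0}, {"tx": 0, "ty": 0, "tz": -40, "yaw": 0}, {"tx": 0, "ty": 0, "tz": -40, "yaw": 0}, {"tx": 0, "ty": 0, "tz": -40, "yaw": 0}, {"tx": 0, "ty": 0, "tz": -40, "yaw": 0}, {"tx": 0, "ty": 0, "tz": -40, "yaw": 0}, {"tx": 0, "ty": 0, "tz": -35, "yaw": 0}, {"tx": 0, "ty": 0, "tz": 0, "yaw": 0}], "claw": 0, "force": 40}}

```text
clock: 1.07
tcp_pos: [0.1998, -0.59, 0.7884]
orientation: [0.987, 0.162, -0.0, 0.008]
wrist_force: [0.0, -0.0, 1.1]
opening: -0.0001
finger_force: 0.0
```

Run:
```python
from h import *
s=bot.sense(); print(s['clock'],s['q'].round(3),s['tcp_pos'],s['wrist_force'],s['opening'])
d0=load("top")[1]; p,d=bot.camera("top"); c=bot.calibration("top"); np.savez("top1.npz",p=p,d=d)
ch=(abs(d-d0)>.01); print("changed px",ch.sum()); 
for u,v in [(400,400),(300,390),(500,400),(275,380),(540,350)]: print((u,v),world(c,u,v,d[v,u]).round(3))
```

```text
1.0667 [-1.423  0.371  0.696 -0.     2.059 -0.179] [ 0.19977661 -0.589988    0.78840935] [ 0.01745662 -0.02643353  1.06350199] -6.763596239226974e-05
changed px 7099
(400, 400) [ 0.274 -0.05   0.471]
(300, 390) [0.258 0.048 0.369]
(500, 400) [ 0.161 -0.409  0.001]
(275, 380) [0.256 0.08  0.309]
(540, 350) [ 0.332 -0.185  0.499]
```

Emit:
{"method": "servo_tool", "body": {"moves": [{"tx": 15, "ty": -13, "tz": 0, "yaw": 0}, {"tx": 29, "ty": -26, "tz": 0, "yaw": 0}, {"tx": 29, "ty": -26, "tz": 0, "yaw": 0}, {"tx": 29, "ty": -26, "tz": 0, "yaw": 0}, {"tx": 29, "ty": -26, "tz": 0, "yaw": 0}, {"tx": 29, "ty": -26, "tz": 0, "yaw": 0}, {"tx": 29, "ty": -26, "tz": 0, "yaw": 0}, {"tx": 29, "ty": -26, "tz": 0, "yaw": 0}, {"tx": 29, "ty": -26, "tz": 0, "yaw": 0}, {"tx": 29, "ty": -26, "tz": 0, "yaw": 0}, {"tx": 29, "ty": -26, "tz": 0, "yaw": 0}, {"tx": 0, "ty": 0, "tz": 0, "yaw": 0}]}}

```text
clock: 2.12
tcp_pos: [0.4033, -0.2304, 0.7789]
orientation: [0.986, 0.167, 0.001, -0.002]
wrist_force: [-0.1, -0.4, -0.4]
opening: -0.0001
finger_force: 0.0
```

```bash
cat >> h.py <<'E'
from scipy.spatial.transform import Rotation as Ro
def st(goal=None):
    s=bot.sense(); R=Ro.from_quat(s['orientation']).as_matrix()
    print("t",round(s['clock'],2),"q",s['q'].round(3),"tcp",s['tcp_pos'].round(4),"ang",np.arctan2(R[1,0],R[0,0]).round(4),"tilt",np.arccos(-R[2,2]).round(4),"F",s['wrist_force'].round(2),"op",round(float(s['opening']),4),"ff",s['finger_force'])
    if goal is not None: print("move in tool axes mm",((np.array(goal)-s['tcp_pos'])@R*1000).round(1))
    return s,R
E
python3 -c "
from h import *
st([.58,.1,.79])"
```

```text
t 2.12 q [-0.761  0.077  1.107  0.004  1.959  0.476] tcp [ 0.4033 -0.2304  0.7789] ang 0.335 tilt 0.0042 F [-0.1  -0.43 -0.36] op -0.0001 ff 0.0
move in tool axes mm [ 275.5 -254.    -9.7]
```

Emit:
{"method": "servo_tool", "body": {"moves": [{"tx": 15, "ty": -13, "tz": 0, "yaw": 0}, {"tx": 29, "ty": -26, "tz": 0, "yaw": 0}, {"tx": 29, "ty": -26, "tz": 0, "yaw": 0}, {"tx": 29, "ty": -27, "tz": 0, "yaw": 0}, {"tx": 29, "ty": -27, "tz": 0, "yaw": 0}, {"tx": 29, "ty": -27, "tz": 0, "yaw": 0}, {"tx": 29, "ty": -27, "tz": 0, "yaw": 0}, {"tx": 29, "ty": -27, "tz": 0, "yaw": 0}, {"tx": 29, "ty": -27, "tz": 0, "yaw": 0}, {"tx": 29, "ty": -27, "tz": 0, "yaw": 0}, {"tx": 0, "ty": 0, "tz": 0, "yaw": 0.118}, {"tx": 0, "ty": 0, "tz": 0, "yaw": 0.118}]}}

```text
clock: 3.12
tcp_pos: [0.5837, 0.0951, 0.7763]
orientation: [0.999, 0.044, -0.003, -0.0]
wrist_force: [-1.0, 0.7, -0.3]
opening: 0.0006
finger_force: 0.0
```

Emit:
{"method": "servo_tool", "body": {"moves": [{"tx": 0, "ty": 0, "tz": 0, "yaw": 0.118}, {"tx": 0, "ty": 0, "tz": 0, "yaw": 0.118}, {"tx": 0, "ty": 0, "tz": 0, "yaw": 0}]}}

```text
clock: 3.37
tcp_pos: [0.5825, 0.0929, 0.7776]
orientation: [0.997, -0.074, -0.002, 0.0]
wrist_force: [-1.1, 0.2, 0.3]
opening: 0.0003
finger_force: 0.0
```

```bash
python3 -c "
from h import *
st([.6128,.2262,.50])
p,d=bot.camera('top'); cv2.imwrite('pics/top2.png',p[:,:,::-1])"
```

```text
t 3.37 q [-0.031  0.306  0.818 -0.     2.021  1.688] tcp [0.5825 0.0929 0.7776] ang -0.1481 tilt 0.0037 F [-1.08  0.18  0.28] op 0.0003 ff 0.0
move in tool axes mm [  11.3 -136.5  277.5]
```

Emit:
{"method": "servo_tool", "body": {"moves": [{"tx": 3, "ty": -30, "tz": 0, "yaw": -0.01}, {"tx": 3, "ty": -35, "tz": 0, "yaw": 0}, {"tx": 3, "ty": -36, "tz": 10, "yaw": 0}, {"tx": 2, "ty": -36, "tz": 10, "yaw": 0}, {"tx": 0, "ty": 0, "tz": 30, "yaw": 0}, {"tx": 0, "ty": 0, "tz": 38, "yaw": 0}, {"tx": 0, "ty": 0, "tz": 38, "yaw": 0}, {"tx": 0, "ty": 0, "tz": 38, "yaw": 0}, {"tx": 0, "ty": 0, "tz": 38, "yaw": 0}, {"tx": 0, "ty": 0, "tz": 38, "yaw": 0}, {"tx": 0, "ty": 0, "tz": 36, "yaw": 0}, {"tx": 0, "ty": 0, "tz": 0, "yaw": 0}]}}

```text
clock: 4.42
tcp_pos: [0.6096, 0.2264, 0.4939]
orientation: [0.998, -0.067, -0.009, 0.002]
wrist_force: [-0.8, -0.6, -0.5]
opening: -0.0
finger_force: 0.0
```

```bash
python3 -c "
from h import *
st([.6128,.2262,.25])
p,d=bot.camera('top'); cv2.imwrite('pics/top3.png',p[:,:,::-1])
p,d=bot.camera('side'); cv2.imwrite('pics/side3.png',p[:,:,::-1])
cv2.imwrite('pics/c3.png',np.hstack([cv2.imread('pics/top3.png')[100:400,140:480],cv2.imread('pics/side3.png')[50:350,150:450]]))"
```

```text
t 4.42 q [ 0.184  0.487  1.248 -0.     1.426  1.889] tcp [0.6096 0.2264 0.4939] ang -0.134 tilt 0.0196 F [-0.77 -0.64 -0.54] op -0.0 ff 0.0
move in tool axes mm [  7.7  -1.8 243.8]
```

View pics/c3.png

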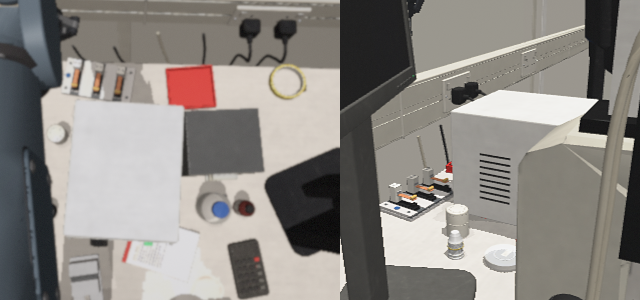

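Emit:
{"method": "servo_tool", "body": {"moves": [{"tx": 2, "ty": 0, "tz": 20, "yaw": 0}, {"tx": 0, "ty": 0, "tz": 30, "yaw": 0}, {"tx": 0, "ty": 0, "tz": 36, "yaw": 0}, {"tx": 0, "ty": 0, "tz": 36, "yaw": 0}, {"tx": 0, "ty": 0, "tz": 36, "yaw": 0}, {"tx": 0, "ty": 0, "tz": 36, "yaw": 0}, {"tx": 0, "ty": 0, "tz": 30, "yaw": 0}, {"tx": 0, "ty": 0, "tz": 20, "yaw": 0}, {"tx": 0, "ty": 0, "tz": 10, "yaw": 0}, {"tx": 0, "ty": 0, "tz": 0, "yaw": 0}, {"tx": 0, "ty": 0, "tz": 0, "yaw": 0}]}}

```text
clock: 5.43
tcp_pos: [0.6152, 0.2273, 0.2519]
orientation: [0.998, -0.068, 0.002, -0.001]
wrist_force: [-0.3, 0.6, -0.1]
opening: 0.0002
finger_force: 0.0
```

```bash
python3 -c "
from h import *
st([.6128,.2262,.215])
p,d=bot.camera('side'); cv2.imwrite('pics/side4.png',cv2.resize(p[150:320,160:340,::-1],None,fx=3.3,fy=3.3))"
```

```text
t 5.43 q [0.184 0.754 1.465 0.    0.918 1.89 ] tcp [0.6152 0.2273 0.2519] ang -0.1358 tilt 0.0044 F [-0.29  0.58 -0.14] op 0.0002 ff 0.0
move in tool axes mm [-2.4  1.4 36.8]
```

View pics/side4.png

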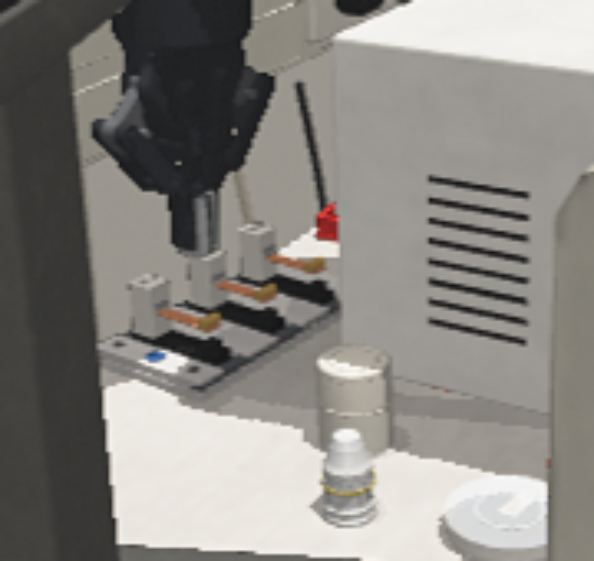

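The fingertips are at about (195,250) in the crop, above the first contact. The bar ends are at (210,322), (267,292) and (316,265). I'll cross-check them by ray.

```bash
python3 -c "
from h import *
c=bot.calibration('side')
u=np.array([210,267,316])/3.3+160-.35;v=np.array([322,292,265])/3.3+150-.35
print(ray(c,u,v,.036))
print(ray(c,195/3.3+160,250/3.3+150,.079))
p,d=bot.camera('side');W=cloud(c,d)
for a,b in zip(u,v): print(W[int(round(b)),int(round(a))])
print(np.array([W[int(150+y/3.3),int(160+x/3.3)] for x,y in ((185,245),(205,245),(197,235))]).round(3))
"
```

```text
[[0.60926921 0.2270068  0.036     ]
 [0.60174564 0.17682442 0.036     ]
 [0.59569386 0.12830958 0.036     ]]
[0.61622546 0.22616172 0.079     ]
[0.60871015 0.22866576 0.03730712]
[0.60026254 0.17746801 0.0368476 ]
[0.59667245 0.12833477 0.03572233]
[[0.614 0.239 0.088]
 [0.603 0.235 0.088]
 [0.608 0.237 0.094]]
```

Emit:
{"method": "servo_tool", "body": {"moves": [{"tx": -2, "ty": 0.5, "tz": 10, "yaw": 0}, {"tx": -1, "ty": 0.5, "tz": 10, "yaw": 0}, {"tx": 0, "ty": 0, "tz": 8, "yaw": 0}, {"tx": 0, "ty": 0, "tz": 4, "yaw": 0}, {"tx": 0, "ty": 0, "tz": 0, "yaw": 0}, {"tx": 0, "ty": 0, "tz": 0, "yaw": 0}, {"tx": 0, "ty": 0, "tz": 0, "yaw": 0}]}}

```text
clock: 6.12
tcp_pos: [0.6107, 0.2265, 0.2177]
orientation: [0.998, -0.068, 0.0, -0.0]
wrist_force: [-0.4, 0.0, 0.0]
opening: -0.0002
finger_force: 0.0
```

```bash
python3 -c "
from h import *
st([.612,.2265,.2115])"
```

```text
t 6.12 q [ 0.184  0.799  1.489 -0.     0.854  1.891] tcp [0.6107 0.2265 0.2177] ang -0.1361 tilt 0.0002 F [-0.42  0.02  0.02] op -0.0002 ff 0.0
move in tool axes mm [ 1.3 -0.2  6.2]
```

Emit:
{"method": "servo_tool", "body": {"moves": [{"tx": 0, "ty": 0, "tz": 2, "yaw": 0}, {"tx": 0, "ty": 0, "tz": 2, "yaw": 0}, {"tx": 0, "ty": 0, "tz": 2, "yaw": 0}, {"tx": 0, "ty": 0, "tz": 1, "yaw": 0}, {"tx": 0, "ty": 0, "tz": 1, "yaw": 0}, {"tx": 0, "ty": 0, "tz": 1, "yaw": 0}, {"tx": 0, "ty": 0, "tz": 1, "yaw": 0}, {"tx": 0, "ty": 0, "tz": 0, "yaw": 0}, {"tx": 0, "ty": 0, "tz": 0, "yaw": 0}]}}

```text
clock: 6.87
tcp_pos: [0.6104, 0.2266, 0.2079]
orientation: [0.998, -0.068, -0.0, -0.0]
wrist_force: [-1.6, 0.9, 3.5]
opening: -0.0001
finger_force: 1.9
```

Emit:
{"method": "servo_tool", "body": {"moves": [{"tx": 0, "ty": 0, "tz": 1, "yaw": 0}, {"tx": 0, "ty": 0, "tz": 1, "yaw": 0}, {"tx": 0, "ty": 0, "tz": 1, "yaw": 0}, {"tx": 0, "ty": 0, "tz": 0, "yaw": 0}, {"tx": 0, "ty": 0, "tz": 0, "yaw": 0}, {"tx": 0, "ty": 0, "tz": 0, "yaw": 0}]}}

```text
clock: 7.37
tcp_pos: [0.6103, 0.2265, 0.205]
orientation: [0.998, -0.068, -0.0, -0.0]
wrist_force: [-2.2, -0.1, 5.5]
opening: 0.0002
finger_force: 2.9
```

Emit:
{"method": "servo_tool", "body": {"moves": [{"tx": 0, "ty": 0, "tz": 0.5, "yaw": 0}, {"tx": 0, "ty": 0, "tz": 0, "yaw": 0}, {"tx": 0, "ty": 0, "tz": 0, "yaw": 0}]}}

```text
clock: 7.62
tcp_pos: [0.6103, 0.2266, 0.2045]
orientation: [0.998, -0.068, -0.0, -0.0]
wrist_force: [-2.2, 0.8, 6.2]
opening: 0.0003
finger_force: 3.1
```

Emit:
{"method": "servo_tool", "body": {"moves": [{"tx": 0, "ty": 0, "tz": 0.4, "yaw": 0}, {"tx": 0, "ty": 0, "tz": 0, "yaw": 0}, {"tx": 0, "ty": 0, "tz": 0, "yaw": 0}, {"tx": 0, "ty": 0, "tz": 0, "yaw": 0}]}}

```text
clock: 7.95
tcp_pos: [0.6103, 0.2265, 0.2042]
orientation: [0.998, -0.068, -0.0, -0.0]
wrist_force: [-3.3, 0.7, 6.9]
opening: -0.0002
finger_force: 3.2
```

Emit:
{"method": "servo_tool", "body": {"moves": [{"tx": 0, "ty": 0, "tz": 0.3, "yaw": 0}, {"tx": 0, "ty": 0, "tz": 0, "yaw": 0}, {"tx": 0, "ty": 0, "tz": 0, "yaw": 0}, {"tx": 0, "ty": 0, "tz": 0, "yaw": 0}]}}

```text
clock: 8.28
tcp_pos: [0.6103, 0.2266, 0.2041]
orientation: [0.998, -0.068, -0.0, -0.0]
wrist_force: [-3.6, 0.3, 7.5]
opening: 0.0001
finger_force: 3.7
```

Emit:
{"method": "servo_tool", "body": {"moves": [{"tx": 0, "ty": 0, "tz": 0.3, "yaw": 0}, {"tx": 0, "ty": 0, "tz": 0, "yaw": 0}, {"tx": 0, "ty": 0, "tz": 0, "yaw": 0}, {"tx": 0, "ty": 0, "tz": 0, "yaw": 0}, {"tx": 0, "ty": 0, "tz": 0, "yaw": 0}, {"tx": 0, "ty": 0, "tz": 0, "yaw": 0}]}}

```text
clock: 8.78
tcp_pos: [0.6103, 0.2265, 0.204]
orientation: [0.998, -0.068, -0.0, -0.0]
wrist_force: [-2.1, 0.0, 7.8]
opening: 0.0
finger_force: 4.2
```

```bash
python3 -c "
from h import *
st([.605,.177,.235])"
```

```text
t 8.78 q [0.184 0.819 1.493 0.    0.83  1.891] tcp [0.6103 0.2265 0.204 ] ang -0.1362 tilt 0.0004 F [-2.07  0.02  7.84] op 0.0 ff 4.219692125916481
move in tool axes mm [  1.5  49.8 -31. ]
```

Emit:
{"method": "servo_tool", "body": {"moves": [{"tx": 0, "ty": 0, "tz": 0.4, "yaw": 0}, {"tx": 0, "ty": 0, "tz": 0, "yaw": 0}, {"tx": 0, "ty": 0, "tz": 0, "yaw": 0}, {"tx": 0, "ty": 0, "tz": 0, "yaw": 0}, {"tx": 0, "ty": 0, "tz": 0, "yaw": 0}, {"tx": 0, "ty": 0, "tz": 0, "yaw": 0}]}}

```text
clock: 9.28
tcp_pos: [0.6103, 0.2266, 0.2039]
orientation: [0.998, -0.068, -0.0, -0.0]
wrist_force: [-3.9, 0.4, 9.9]
opening: 0.0001
finger_force: 4.9
```

Emit:
{"method": "servo_tool", "body": {"moves": [{"tx": 0, "ty": 0, "tz": -4, "yaw": 0}, {"tx": 0, "ty": 0, "tz": -12, "yaw": 0}, {"tx": 0, "ty": 0, "tz": -20, "yaw": 0}, {"tx": 0.5, "ty": 12, "tz": 0, "yaw": 0}, {"tx": 0.5, "ty": 25, "tz": 0, "yaw": 0}, {"tx": 0.5, "ty": 12, "tz": 0, "yaw": 0}, {"tx": 0, "ty": 0, "tz": 10, "yaw": 0}, {"tx": 0, "ty": 0, "tz": 8, "yaw": 0}, {"tx": 0, "ty": 0, "tz": 2, "yaw": 0}, {"tx": 0, "ty": 0, "tz": 0, "yaw": 0}, {"tx": 0, "ty": 0, "tz": 0, "yaw": 0}, {"tx": 0, "ty": 0, "tz": 0, "yaw": 0}]}}

```text
clock: 10.28
tcp_pos: [0.6054, 0.1784, 0.2185]
orientation: [0.998, -0.068, 0.0, -0.0]
wrist_force: [-0.2, -0.1, -0.4]
opening: 0.0001
finger_force: 0.0
```

```bash
python3 -c "
from h import *
st([.605,.177,.2115])"
```

```text
t 10.28 q [0.11  0.779 1.544 0.    0.819 1.816] tcp [0.6054 0.1784 0.2185] ang -0.1353 tilt 0.0001 F [-0.16 -0.12 -0.43] op 0.0001 ff 0.0
move in tool axes mm [-0.2  1.5  7. ]
```

Emit:
{"method": "servo_tool", "body": {"moves": [{"tx": -0.5, "ty": 1.5, "tz": 2, "yaw": 0}, {"tx": 0, "ty": 0, "tz": 2, "yaw": 0}, {"tx": 0, "ty": 0, "tz": 2, "yaw": 0}, {"tx": 0, "ty": 0, "tz": 2, "yaw": 0}, {"tx": 0, "ty": 0, "tz": 1, "yaw": 0}, {"tx": 0, "ty": 0, "tz": 1, "yaw": 0}, {"tx": 0, "ty": 0, "tz": 1, "yaw": 0}, {"tx": 0, "ty": 0, "tz": 0, "yaw": 0}, {"tx": 0, "ty": 0, "tz": 0, "yaw": 0}]}}

```text
clock: 11.03
tcp_pos: [0.6044, 0.1764, 0.2078]
orientation: [0.998, -0.068, -0.0, -0.0]
wrist_force: [-3.1, 0.2, 1.0]
opening: 0.0001
finger_force: 0.9
```

Emit:
{"method": "servo_tool", "body": {"moves": [{"tx": 0, "ty": 0, "tz": 1, "yaw": 0}, {"tx": 0, "ty": 0, "tz": 1, "yaw": 0}, {"tx": 0, "ty": 0, "tz": 0.5, "yaw": 0}, {"tx": 0, "ty": 0, "tz": 0, "yaw": 0}, {"tx": 0, "ty": 0, "tz": 0, "yaw": 0}]}}

```text
clock: 11.45
tcp_pos: [0.6045, 0.1763, 0.2053]
orientation: [0.998, -0.068, -0.0, 0.0]
wrist_force: [-2.4, 0.5, 3.0]
opening: 0.0001
finger_force: 1.3
```

Emit:
{"method": "servo_tool", "body": {"moves": [{"tx": 0, "ty": 0, "tz": 0.6, "yaw": 0}, {"tx": 0, "ty": 0, "tz": 0.5, "yaw": 0}, {"tx": 0, "ty": 0, "tz": 0, "yaw": 0}, {"tx": 0, "ty": 0, "tz": 0, "yaw": 0}, {"tx": 0, "ty": 0, "tz": 0, "yaw": 0}]}}

```text
clock: 11.87
tcp_pos: [0.6046, 0.1763, 0.2042]
orientation: [0.998, -0.068, -0.0, -0.0]
wrist_force: [-1.2, 0.5, 3.0]
opening: 0.0002
finger_force: 1.6
```

Emit:
{"method": "servo_tool", "body": {"moves": [{"tx": 0, "ty": 0, "tz": 0.4, "yaw": 0}, {"tx": 0, "ty": 0, "tz": 0, "yaw": 0}, {"tx": 0, "ty": 0, "tz": 0, "yaw": 0}, {"tx": 0, "ty": 0, "tz": 0, "yaw": 0}]}}

```text
clock: 12.2
tcp_pos: [0.6045, 0.1763, 0.204]
orientation: [0.998, -0.068, -0.0, 0.0]
wrist_force: [-3.3, 0.8, 5.2]
opening: -0.0002
finger_force: 2.5
```

Emit:
{"method": "servo_tool", "body": {"moves": [{"tx": 0, "ty": 0, "tz": 0.4, "yaw": 0}, {"tx": 0, "ty": 0, "tz": 0, "yaw": 0}, {"tx": 0, "ty": 0, "tz": 0, "yaw": 0}, {"tx": 0, "ty": 0, "tz": 0, "yaw": 0}, {"tx": 0, "ty": 0, "tz": 0, "yaw": 0}, {"tx": 0, "ty": 0, "tz": 0, "yaw": 0}]}}

```text
clock: 12.7
tcp_pos: [0.6046, 0.1763, 0.2038]
orientation: [0.998, -0.068, -0.0, -0.0]
wrist_force: [-3.1, 1.0, 6.2]
opening: -0.0002
finger_force: 3.2
```

Emit:
{"method": "servo_tool", "body": {"moves": [{"tx": 0, "ty": 0, "tz": -4, "yaw": 0}, {"tx": 0, "ty": 0, "tz": -12, "yaw": 0}, {"tx": 0, "ty": 0, "tz": -20, "yaw": 0}, {"tx": 0.5, "ty": 12, "tz": 0, "yaw": 0}, {"tx": 0, "ty": 25, "tz": 0, "yaw": 0}, {"tx": 0, "ty": 12, "tz": 0, "yaw": 0}, {"tx": 0, "ty": 0, "tz": 10, "yaw": 0}, {"tx": 0, "ty": 0, "tz": 8, "yaw": 0}, {"tx": 0, "ty": 0, "tz": 2, "yaw": 0}, {"tx": 0, "ty": 0, "tz": 0, "yaw": 0}, {"tx": 0, "ty": 0, "tz": 0, "yaw": 0}, {"tx": 0, "ty": 0, "tz": 0, "yaw": 0}]}}

```text
clock: 13.7
tcp_pos: [0.5985, 0.1284, 0.2191]
orientation: [0.998, -0.068, -0.0, -0.0]
wrist_force: [0.0, -0.3, -0.5]
opening: 0.0001
finger_force: 0.0
```

```bash
python3 -c "
from h import *
st([.5985,.1278,.2115])"
```

```text
t 13.7 q [0.029 0.761 1.595 0.    0.786 1.735] tcp [0.5985 0.1284 0.2191] ang -0.1353 tilt 0.0001 F [ 0.02 -0.26 -0.45] op 0.0001 ff 0.0
move in tool axes mm [0.  0.6 7.6]
```

Emit:
{"method": "servo_tool", "body": {"moves": [{"tx": 0, "ty": 0.5, "tz": 2.5, "yaw": 0}, {"tx": 0, "ty": 0, "tz": 2, "yaw": 0}, {"tx": 0, "ty": 0, "tz": 2, "yaw": 0}, {"tx": 0, "ty": 0, "tz": 2, "yaw": 0}, {"tx": 0, "ty": 0, "tz": 1, "yaw": 0}, {"tx": 0, "ty": 0, "tz": 1, "yaw": 0}, {"tx": 0, "ty": 0, "tz": 1, "yaw": 0}, {"tx": 0, "ty": 0, "tz": 0, "yaw": 0}, {"tx": 0, "ty": 0, "tz": 0, "yaw": 0}]}}

```text
clock: 14.45
tcp_pos: [0.5982, 0.1273, 0.2081]
orientation: [0.998, -0.068, -0.0, -0.0]
wrist_force: [-1.1, 0.2, 3.5]
opening: -0.0001
finger_force: 1.7
```

Emit:
{"method": "servo_tool", "body": {"moves": [{"tx": 0, "ty": 0, "tz": 1, "yaw": 0}, {"tx": 0, "ty": 0, "tz": 1, "yaw": 0}, {"tx": 0, "ty": 0, "tz": 0.5, "yaw": 0}, {"tx": 0, "ty": 0, "tz": 0, "yaw": 0}, {"tx": 0, "ty": 0, "tz": 0, "yaw": 0}]}}

```text
clock: 14.87
tcp_pos: [0.5981, 0.1273, 0.2055]
orientation: [0.998, -0.068, -0.0, -0.0]
wrist_force: [-3.1, 0.9, 4.6]
opening: 0.0001
finger_force: 2.5
```

Emit:
{"method": "servo_tool", "body": {"moves": [{"tx": 0, "ty": 0, "tz": 0.6, "yaw": 0}, {"tx": 0, "ty": 0, "tz": 0.5, "yaw": 0}, {"tx": 0, "ty": 0, "tz": 0, "yaw": 0}, {"tx": 0, "ty": 0, "tz": 0, "yaw": 0}, {"tx": 0, "ty": 0, "tz": 0, "yaw": 0}]}}

```text
clock: 15.28
tcp_pos: [0.5981, 0.1273, 0.2045]
orientation: [0.998, -0.068, -0.0, -0.0]
wrist_force: [-3.4, 1.9, 5.4]
opening: 0.0003
finger_force: 2.8
```

Emit:
{"method": "servo_tool", "body": {"moves": [{"tx": 0, "ty": 0, "tz": 0.5, "yaw": 0}, {"tx": 0, "ty": 0, "tz": 0, "yaw": 0}, {"tx": 0, "ty": 0, "tz": 0, "yaw": 0}, {"tx": 0, "ty": 0, "tz": 0, "yaw": 0}]}}

```text
clock: 15.62
tcp_pos: [0.5981, 0.1273, 0.2041]
orientation: [0.998, -0.068, -0.0, -0.0]
wrist_force: [-3.1, 0.8, 7.2]
opening: 0.0003
finger_force: 3.3
```

Emit:
{"method": "servo_tool", "body": {"moves": [{"tx": 0, "ty": 0, "tz": 0.4, "yaw": 0}, {"tx": 0, "ty": 0, "tz": 0, "yaw": 0}, {"tx": 0, "ty": 0, "tz": 0, "yaw": 0}, {"tx": 0, "ty": 0, "tz": 0, "yaw": 0}, {"tx": 0, "ty": 0, "tz": 0, "yaw": 0}, {"tx": 0, "ty": 0, "tz": 0, "yaw": 0}]}}

```text
clock: 16.12
tcp_pos: [0.5981, 0.1273, 0.204]
orientation: [0.998, -0.068, -0.0, -0.0]
wrist_force: [-3.7, 2.1, 7.7]
opening: -0.0001
finger_force: 4.0
```

Emit:
{"method": "servo_tool", "body": {"moves": [{"tx": 0, "ty": 0, "tz": 0.4, "yaw": 0}, {"tx": 0, "ty": 0, "tz": 0, "yaw": 0}, {"tx": 0, "ty": 0, "tz": 0, "yaw": 0}, {"tx": 0, "ty": 0, "tz": 0, "yaw": 0}, {"tx": 0, "ty": 0, "tz": 0, "yaw": 0}, {"tx": 0, "ty": 0, "tz": 0, "yaw": 0}]}}

```text
clock: 16.62
tcp_pos: [0.5981, 0.1273, 0.2039]
orientation: [0.998, -0.068, -0.0, -0.0]
wrist_force: [-5.1, 1.4, 9.1]
opening: -0.0001
finger_force: 4.8
```

Emit:
{"method": "servo_tool", "body": {"moves": [{"tx": 0, "ty": 0, "tz": -4, "yaw": 0}, {"tx": 0, "ty": 0, "tz": -16, "yaw": 0}, {"tx": 0, "ty": 0, "tz": -24, "yaw": 0}, {"tx": 0, "ty": 0, "tz": -10, "yaw": 0}, {"tx": 12, "ty": -12, "tz": 0, "yaw": 0}, {"tx": 18, "ty": -20, "tz": 0, "yaw": 0}, {"tx": 12, "ty": -14, "tz": 0, "yaw": 0}, {"tx": 4, "ty": -4, "tz": 0, "yaw": 0}, {"tx": 0, "ty": 0, "tz": 0, "yaw": 0}, {"tx": 0, "ty": 0, "tz": 0, "yaw": 0}, {"tx": 0, "ty": 0, "tz": 0, "yaw": 0}]}}

```text
clock: 17.53
tcp_pos: [0.6498, 0.1698, 0.2563]
orientation: [0.998, -0.068, -0.001, 0.0]
wrist_force: [-0.6, -0.5, -0.8]
opening: 0.0004
finger_force: 0.0
```

Emit:
{"method": "servo_tool", "body": {"moves": [{"tx": 0, "ty": 0, "tz": 0, "yaw": 0}, {"tx": 0, "ty": 0, "tz": 0, "yaw": 0}, {"tx": 0, "ty": 0, "tz": 0, "yaw": 0}, {"tx": 0, "ty": 0, "tz": 0, "yaw": 0}], "claw": 0.4}}

```text
clock: 17.87
tcp_pos: [0.6506, 0.1701, 0.2571]
orientation: [0.998, -0.068, -0.0, 0.0]
wrist_force: [0.6, -0.1, -0.0]
opening: 0.0341
finger_force: 0.0
```

```bash
python3 -c "
from h import *
st([.651,.1704,.197])
p,d=bot.camera('side'); cv2.imwrite('pics/side5.png',cv2.resize(p[150:320,160:340,::-1],None,fx=3.3,fy=3.3))"
```

```text
t 17.87 q [ 0.09   0.765  1.415 -0.     0.961  1.797] tcp [0.6506 0.1701 0.2571] ang -0.1366 tilt 0.0001 F [ 0.56 -0.1  -0.05] op 0.0341 ff 0.0
move in tool axes mm [ 0.4 -0.3 60.1]
```

View pics/side5.png

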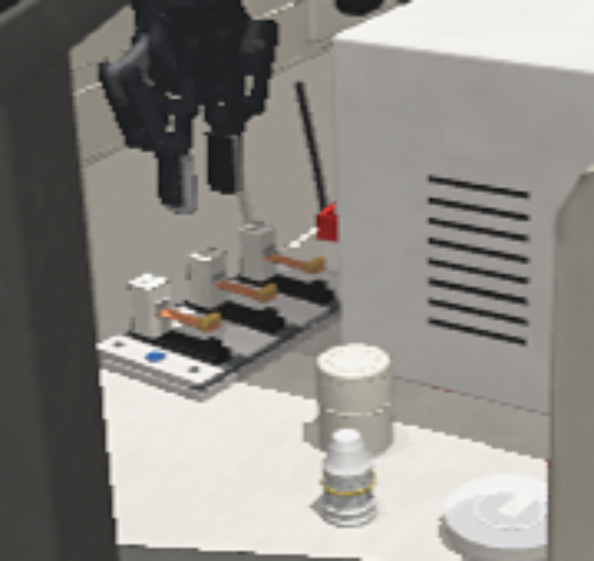

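The open fingertips are at (180,205) and (223,190), straddling the middle block at (207,270). All three holders are still seated, so I descend.

Emit:
{"method": "servo_tool", "body": {"moves": [{"tx": 0.5, "ty": 0, "tz": 10, "yaw": 0}, {"tx": 0, "ty": 0, "tz": 14, "yaw": 0}, {"tx": 0, "ty": 0, "tz": 14, "yaw": 0}, {"tx": 0, "ty": 0, "tz": 12, "yaw": 0}, {"tx": 0, "ty": 0, "tz": 7, "yaw": 0}, {"tx": 0, "ty": 0, "tz": 3, "yaw": 0}, {"tx": 0, "ty": 0, "tz": 0, "yaw": 0}, {"tx": 0, "ty": 0, "tz": 0, "yaw": 0}, {"tx": 0, "ty": 0, "tz": 0, "yaw": 0}]}}

```text
clock: 18.67
tcp_pos: [0.6516, 0.1705, 0.1976]
orientation: [0.998, -0.068, 0.001, -0.0]
wrist_force: [0.9, 0.3, -0.2]
opening: 0.0341
finger_force: 0.0
```

Emit:
{"method": "servo_tool", "body": {"moves": [{"tx": 0, "ty": 0, "tz": 0, "yaw": 0}, {"tx": 0, "ty": 0, "tz": 0, "yaw": 0}, {"tx": 0, "ty": 0, "tz": 0, "yaw": 0}, {"tx": 0, "ty": 0, "tz": 0, "yaw": 0}, {"tx": 0, "ty": 0, "tz": 0, "yaw": 0}, {"tx": 0, "ty": 0, "tz": 0, "yaw": 0}], "claw": 0, "force": 35}}

```text
clock: 19.17
tcp_pos: [0.6516, 0.1704, 0.198]
orientation: [0.998, -0.068, 0.001, -0.0]
wrist_force: [-0.2, -0.7, 5.9]
opening: 0.0172
finger_force: 36.0
```

Emit:
{"method": "servo_tool", "body": {"moves": [{"tx": 0, "ty": 0, "tz": -2, "yaw": 0}, {"tx": 0, "ty": 0, "tz": -4, "yaw": 0}, {"tx": 0, "ty": 0, "tz": -6, "yaw": 0}, {"tx": 0, "ty": 0, "tz": -10, "yaw": 0}, {"tx": 0, "ty": 0, "tz": -10, "yaw": 0}, {"tx": 0, "ty": 0, "tz": -10, "yaw": 0}, {"tx": 0, "ty": 0, "tz": -6, "yaw": 0}, {"tx": 0, "ty": 0, "tz": -2, "yaw": 0}, {"tx": 0, "ty": 0, "tz": 0, "yaw": 0}, {"tx": 0, "ty": 0, "tz": 0, "yaw": 0}]}}

```text
clock: 20.0
tcp_pos: [0.6511, 0.1704, 0.2472]
orientation: [0.998, -0.068, -0.0, -0.0]
wrist_force: [-0.1, 0.1, -1.6]
opening: 0.0174
finger_force: 35.1
```

```bash
python3 -c "
from h import *
st([.6392,-.0378,.28])
p,d=bot.camera('side'); cv2.imwrite('pics/side6.png',cv2.resize(p[150:320,160:340,::-1],None,fx=3.3,fy=3.3))"
```

```text
t 20.0 q [0.09  0.779 1.417 0.    0.945 1.797] tcp [0.6511 0.1704 0.2472] ang -0.1362 tilt 0.0001 F [-0.07  0.12 -1.58] op 0.0174 ff 35.07827281951904
move in tool axes mm [ 16.5 207.9 -32.8]
```

View pics/side6.png

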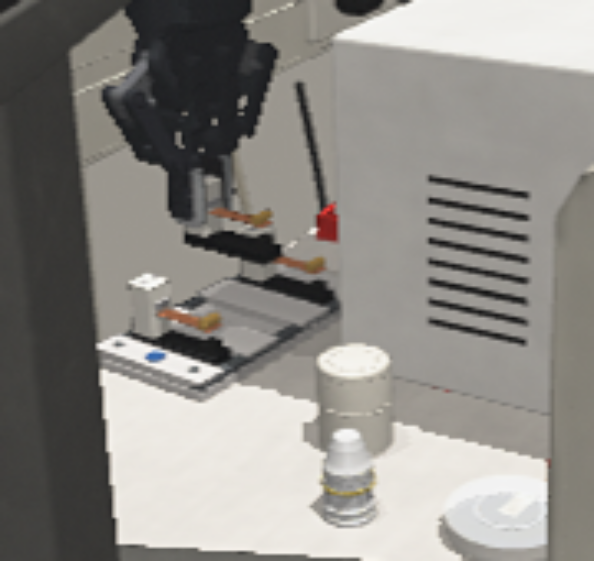

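Emit:
{"method": "servo_tool", "body": {"moves": [{"tx": 0, "ty": 0, "tz": -10, "yaw": 0}, {"tx": 0, "ty": 0, "tz": -15, "yaw": 0}, {"tx": 0, "ty": 0, "tz": -15, "yaw": 0}, {"tx": 0, "ty": 8, "tz": 0, "yaw": 0}, {"tx": 0, "ty": 16, "tz": 0, "yaw": 0}, {"tx": 2, "ty": 22, "tz": 0, "yaw": 0}, {"tx": 2, "ty": 25, "tz": 0, "yaw": 0}, {"tx": 2, "ty": 22, "tz": 0, "yaw": 0}, {"tx": 2, "ty": 16, "tz": 0, "yaw": 0}, {"tx": 0, "ty": 8, "tz": 0, "yaw": 0}, {"tx": 0, "ty": 0, "tz": 0, "yaw": 0}]}}

```text
clock: 20.97
tcp_pos: [0.6427, 0.0505, 0.286]
orientation: [0.998, -0.07, -0.001, 0.0]
wrist_force: [-0.0, 0.6, -0.9]
opening: 0.0173
finger_force: 35.0
```

```bash
python3 -c "
from h import *
st([.634,-.0385,.28])
p,d,c=load('top'); W=cloud(c,d)[d>0]
k=W[(W[:,0]>.63)&(W[:,0]<.73)&(W[:,1]>-.15)&(W[:,1]<.08)&(W[:,2]>.05)]
for y in np.arange(.06,-.16,-.02):
  q=k[abs(k[:,1]-y)<.01]; print(round(y,2),len(q),q[:,0].min().round(3) if len(q) else '',q[:,2].max().round(3) if len(q) else '')
"
```

```text
t 20.97 q [-9.400e-02  6.960e-01  1.477e+00 -1.000e-03  9.710e-01  1.616e+00] tcp [0.6427 0.0505 0.286 ] ang -0.1395 tilt 0.0025 F [-0.01  0.55 -0.86] op 0.0173 ff 35.0411456823349
move in tool axes mm [ 3.8 89.4  6.1]
0.06 0  
0.04 31 0.714 0.093
0.02 0  
-0.0 0  
-0.02 0  
-0.04 0  
-0.06 28 0.714 0.094
-0.08 0  
-0.1 0  
-0.12 125 0.697 0.184
-0.14 274 0.657 0.174
```

Clear there. I continue and turn to line up with the tray.

Emit:
{"method": "servo_tool", "body": {"moves": [{"tx": 0, "ty": 8, "tz": 0, "yaw": 0}, {"tx": 1, "ty": 16, "tz": 0, "yaw": 0}, {"tx": 1, "ty": 22, "tz": 0, "yaw": 0}, {"tx": 1, "ty": 20, "tz": 0, "yaw": 0}, {"tx": 1, "ty": 15, "tz": 0, "yaw": 0}, {"tx": 0, "ty": 8, "tz": 0, "yaw": 0}, {"tx": 0, "ty": 0, "tz": 0, "yaw": -0.07}, {"tx": 0, "ty": 0, "tz": 0, "yaw": -0.08}, {"tx": 0, "ty": 0, "tz": 0, "yaw": -0.08}, {"tx": 0, "ty": 0, "tz": 0, "yaw": -0.04}, {"tx": 0, "ty": 0, "tz": 0, "yaw": 0}, {"tx": 0, "ty": 0, "tz": 0, "yaw": 0}]}}

```text
clock: 21.97
tcp_pos: [0.6351, -0.0347, 0.2869]
orientation: [0.998, 0.067, -0.0, -0.0]
wrist_force: [0.2, -0.4, -1.0]
opening: 0.0174
finger_force: 35.0
```

```bash
python3 -c "
from h import *
st([.634,-.0385,.194])
p,d=bot.camera('top'); cv2.imwrite('pics/top7.png',cv2.resize(p[120:280,180:420,::-1],None,fx=3,fy=3))"
```

```text
t 21.97 q [-0.23   0.685  1.5    0.     0.956  1.207] tcp [ 0.6351 -0.0347  0.2869] ang 0.1334 tilt 0.0004 F [ 0.23 -0.36 -1.  ] op 0.0174 ff 35.04575192928314
move in tool axes mm [-1.6  3.6 92.9]
```

View pics/top7.png

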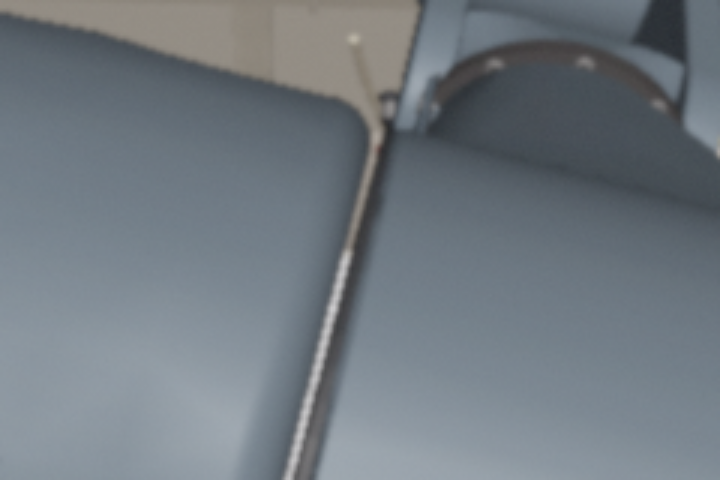

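The arm's two links fill the top view, so the tray is hidden. I lower by the measured numbers and by feel.

Emit:
{"method": "servo_tool", "body": {"moves": [{"tx": -1, "ty": 2, "tz": 8, "yaw": 0}, {"tx": 0, "ty": 1, "tz": 14, "yaw": 0}, {"tx": 0, "ty": 0, "tz": 16, "yaw": 0}, {"tx": 0, "ty": 0, "tz": 16, "yaw": 0}, {"tx": 0, "ty": 0, "tz": 14, "yaw": 0}, {"tx": 0, "ty": 0, "tz": 10, "yaw": 0}, {"tx": 0, "ty": 0, "tz": 5, "yaw": 0}, {"tx": 0, "ty": 0, "tz": 2, "yaw": 0}, {"tx": 0, "ty": 0, "tz": 0, "yaw": 0}, {"tx": 0, "ty": 0, "tz": 0, "yaw": 0}, {"tx": 0, "ty": 0, "tz": 0, "yaw": 0}]}}

```text
clock: 22.93
tcp_pos: [0.635, -0.0385, 0.2029]
orientation: [0.998, 0.067, 0.001, 0.0]
wrist_force: [-0.4, -0.2, -1.8]
opening: 0.0168
finger_force: 35.1
```

Emit:
{"method": "servo_tool", "body": {"moves": [{"tx": 0, "ty": 0, "tz": 2, "yaw": 0}, {"tx": 0, "ty": 0, "tz": 1, "yaw": 0}, {"tx": 0, "ty": 0, "tz": 1, "yaw": 0}, {"tx": 0, "ty": 0, "tz": 1, "yaw": 0}, {"tx": 0, "ty": 0, "tz": 0.5, "yaw": 0}, {"tx": 0, "ty": 0, "tz": 0, "yaw": 0}, {"tx": 0, "ty": 0, "tz": 0, "yaw": 0}, {"tx": 0, "ty": 0, "tz": 0, "yaw": 0}]}}

```text
clock: 23.6
tcp_pos: [0.6346, -0.0384, 0.1965]
orientation: [0.998, 0.067, 0.0, -0.0]
wrist_force: [-0.3, 0.2, -1.9]
opening: 0.0175
finger_force: 35.1
```

```bash
python3 -c "
from h import *
st([.634,-.0385,.194])"
```

```text
t 23.6 q [-0.236  0.817  1.536  0.     0.789  1.201] tcp [ 0.6346 -0.0384  0.1965] ang 0.1338 tilt 0.0 F [-0.31  0.15 -1.89] op 0.0175 ff 35.07870554924011
move in tool axes mm [-0.6 -0.   2.5]
```

Emit:
{"method": "servo_tool", "body": {"moves": [{"tx": 0, "ty": 0, "tz": 0.5, "yaw": 0}, {"tx": 0, "ty": 0, "tz": 0.5, "yaw": 0}, {"tx": 0, "ty": 0, "tz": 0.5, "yaw": 0}, {"tx": 0, "ty": 0, "tz": 0.5, "yaw": 0}, {"tx": 0, "ty": 0, "tz": 0, "yaw": 0}, {"tx": 0, "ty": 0, "tz": 0, "yaw": 0}]}}

```text
clock: 24.1
tcp_pos: [0.6346, -0.0384, 0.1945]
orientation: [0.998, 0.067, -0.0, -0.0]
wrist_force: [0.4, -0.1, -1.2]
opening: 0.0175
finger_force: 35.1
```

Emit:
{"method": "servo_tool", "body": {"moves": [{"tx": 0, "ty": 0, "tz": 0.5, "yaw": 0}, {"tx": 0, "ty": 0, "tz": 0.5, "yaw": 0}, {"tx": 0, "ty": 0, "tz": 0, "yaw": 0}, {"tx": 0, "ty": 0, "tz": 0, "yaw": 0}]}}

```text
clock: 24.43
tcp_pos: [0.6346, -0.0384, 0.194]
orientation: [0.998, 0.067, 0.0, 0.0]
wrist_force: [-0.1, -0.2, 2.6]
opening: 0.017
finger_force: 35.5
```

Emit:
{"method": "servo_tool", "body": {"moves": [{"tx": 0, "ty": 0, "tz": 0, "yaw": 0}, {"tx": 0, "ty": 0, "tz": 0, "yaw": 0}, {"tx": 0, "ty": 0, "tz": 0, "yaw": 0}, {"tx": 0, "ty": 0, "tz": 0, "yaw": 0}, {"tx": 0, "ty": 0, "tz": 0, "yaw": 0}], "claw": 0.4, "force": 20}}

```text
clock: 24.85
tcp_pos: [0.6346, -0.0384, 0.1934]
orientation: [0.998, 0.067, -0.0, -0.0]
wrist_force: [0.4, 0.2, 0.2]
opening: 0.0342
finger_force: 0.0
```

Emit:
{"method": "servo_tool", "body": {"moves": [{"tx": 0, "ty": 0, "tz": -3, "yaw": 0}, {"tx": 0, "ty": 0, "tz": -10, "yaw": 0}, {"tx": 0, "ty": 0, "tz": -20, "yaw": 0}, {"tx": 0, "ty": 0, "tz": -30, "yaw": 0}, {"tx": 0, "ty": 0, "tz": -38, "yaw": 0}, {"tx": 0, "ty": 0, "tz": -38, "yaw": 0}, {"tx": 0, "ty": 0, "tz": -38, "yaw": 0}, {"tx": 0, "ty": 0, "tz": -38, "yaw": 0}, {"tx": 0, "ty": 0, "tz": -38, "yaw": 0}, {"tx": 0, "ty": 0, "tz": -38, "yaw": 0}, {"tx": 0, "ty": 0, "tz": -20, "yaw": 0}, {"tx": 0, "ty": 0, "tz": 0, "yaw": 0}]}}

```text
clock: 25.85
tcp_pos: [0.6349, -0.0383, 0.5125]
orientation: [0.998, 0.067, 0.007, 0.002]
wrist_force: [0.2, 0.4, -0.7]
opening: 0.0345
finger_force: 0.0
```

```bash
python3 -c "
from h import *
st()
p,d=bot.camera('top'); np.savez('top8.npz',p=p,d=d); c=bot.calibration('top'); W=cloud(c,d)
for nm,(x,y) in dict(tray=(.6174,-.0408),jig=(.63,.1735)).items():
  k=(abs(W[...,0]-x)<.08)&(abs(W[...,1]-y)<.09)&(W[...,2]>.025)&(W[...,2]<.07); q=W[k]; print(nm,k.sum(), q.mean(0) if len(q) else '')
a=cv2.resize(p[140:260,180:380,::-1],None,fx=2,fy=2); p2,d2=bot.camera('side'); b=cv2.resize(p2[180:300,180:300,::-1],(240,240)); cv2.imwrite('pics/c8.png',np.hstack([a,b]))"
```

```text
t 25.85 q [-0.236  0.445  1.269  0.     1.413  1.201] tcp [ 0.6349 -0.0383  0.5125] ang 0.1341 tilt 0.0141 F [ 0.21  0.35 -0.68] op 0.0345 ff 0.0
tray 46 [ 0.63315662 -0.03085457  0.04198219]
jig 337 [0.63564638 0.17376977 0.04098015]
```

View pics/c8.png

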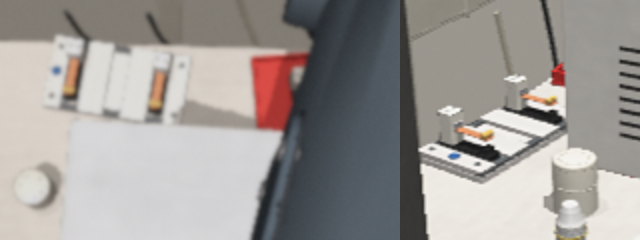

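The left panel shows both good contacts seated and the jig's middle channel empty. The tray is half hidden by the arm, with a white block just visible at (298,75). I'll move the arm aside to verify.

Emit:
{"method": "servo_tool", "body": {"moves": [{"tx": 0, "ty": -15, "tz": 0, "yaw": 0}, {"tx": 0, "ty": -30, "tz": 0, "yaw": 0}, {"tx": 0, "ty": -35, "tz": 0, "yaw": 0}, {"tx": 0, "ty": -35, "tz": 0, "yaw": 0}, {"tx": 0, "ty": -35, "tz": 0, "yaw": 0}, {"tx": 0, "ty": -35, "tz": 0, "yaw": 0}, {"tx": 0, "ty": -35, "tz": 0, "yaw": 0}, {"tx": 0, "ty": -20, "tz": 0, "yaw": 0}, {"tx": 0, "ty": 0, "tz": 0, "yaw": 0}, {"tx": 0, "ty": 0, "tz": 0, "yaw": 0}, {"tx": 0, "ty": 0, "tz": 0, "yaw": 0}]}}

```text
clock: 26.87
tcp_pos: [0.6022, 0.1995, 0.503]
orientation: [0.998, 0.067, -0.002, 0.0]
wrist_force: [-0.6, -0.2, 0.8]
opening: 0.0343
finger_force: 0.0
```

```bash
python3 -c "
from h import *
st()
p,d=bot.camera('top'); np.savez('top9.npz',p=p,d=d); c=bot.calibration('top'); W=cloud(c,d)
k=(abs(W[...,0]-.6174)<.07)&(abs(W[...,1]+.0408)<.08)
for lo,hi in ((.005,.014),(.03,.06),(.041,.06)):
  q=W[k&(W[...,2]>lo)&(W[...,2]<hi)]; print(lo,len(q),q.mean(0) if len(q) else '',q[:,2].max() if len(q) else '')
cv2.imwrite('pics/c9.png',cv2.resize(p[145:265,180:380,::-1],None,fx=3,fy=3))"
```

```text
t 26.87 q [ 1.440e-01  4.530e-01  1.282e+00 -1.000e-03  1.410e+00  1.581e+00] tcp [0.6022 0.1995 0.503 ] ang 0.1342 tilt 0.0032 F [-0.57 -0.19  0.8 ] op 0.0343 ff 0.0
0.005 746 [ 0.62066034 -0.04307371  0.00724301] 0.013994470992376457
0.03 108 [ 0.62283536 -0.03762856  0.04178408] 0.05116896791253389
0.041 66 [ 0.63357624 -0.03642774  0.04646158] 0.05116896791253389
```

View pics/c9.png

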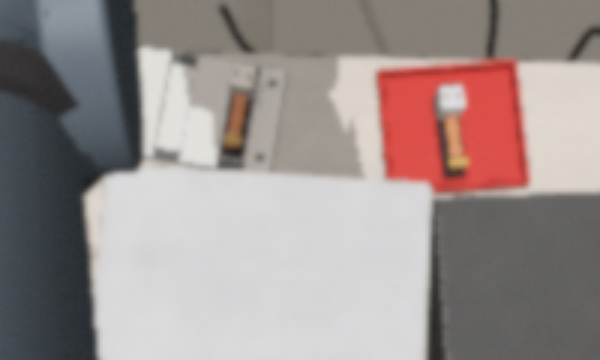

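The contact stands upright in the middle of the tray, with its block at (451,98) and its tip at (456,162), inside the walls (378..527, 62..190). Its top is at the expected 46 mm.

```bash
python3 -c "
from station import bot
print(bot.job_done())"
```

```text
the job is handed in; nothing more can be done
None
```

I pressed all three contacts to their stops in order from the blue-dot end (about 6.9 N, 3 N and 7 N), set the tired middle one upright in the red tray, left the other two seated, and handed the job in at about 27 s; no verdict came back.

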